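# Set the slipped leg of a wire riser rack and clamp it while holding it

### The job

The small wire riser rack lies feet-up on the packing table; one of its four telescopic legs has slid right in and its clamp lever stands open. Take that leg by its rubber foot, draw it out until the black line round its tube just stands clear of the clamp ring, like the other three, and without letting go of it there (it drops back by itself) swing its lever round to fully closed, pushing the lever along with the fingers by turning the hand about the leg. Finish still gripping the leg at its mark with the lever closed: do not let go or put anything down at the end, and leave the lunch boxes, tape dispenser and spare foot on the table alone.

Things in the scene. Friction and masses are not known exactly. Their poses are not given: they have to be found in the camera images.
- rack: Chrome wire riser rack, upside down, fixed on the table: wire deck 200 x 300 mm, 34 mm high, a 30 mm upright tube at each corner. Origin on the table, on the LOOSE leg's axis; z up, yaw within 0.4 of 0. The other three legs, at (200,0), (0,300), (200,300) mm along its x and y, are set, clamped, 183 mm tall and do not move.
- ring_top (a point): Point on the loose leg's upright axis, level with the top face of its clamp ring, 122 mm above the table. The bare cast-aluminium clamp ring (42 mm diameter, 110 to 122 mm above the table, turns with the lever) sits on a fixed black collar (40 mm diameter, from 85 mm up) with a clamp-screw lug on its rack -y side.
- foot: The loose leg, 0.3 kg: rubber foot, cylinder 28 mm diameter, 36 mm tall, on a 24 mm steel tube that slides up and down. Origin: centre of the foot's underside, at first 1 mm above the clamp ring; z up. Turns freely about its axis, so the hand may turn with it. Drops back if let go while the lever is open. The black line, 3 mm high, has its lower edge 25 mm below the origin.
- leg (a joint): How far the loose leg is drawn up, m: 0 fully in (start), 0.024 at the mark (lower edge of the black line level with the top of the clamp ring), 0.055 at the upper stop. Rises with about 3 N.
- lever (a joint): Angle of the loose leg's clamp lever, rad: 0 fully closed, at a firm stop (lever points along the rack's +y), 1.5 fully open (nearly along -x). Grows counter-clockwise seen from above: closes clockwise. Starts at 1.25 to 1.45. Turns about the leg's axis with 0.1 N m (4 N at the blade), stays where it is left, clamps the leg when closed.
- lever_blade (a point): Middle of the lever's upright blade, 26.5 mm out from the leg's axis, 157 mm above the table. The blade is a radial plate 6 mm thick, 18 to 35 mm out, up to 174 mm above the table; below 134 mm it reaches 45 mm out. Fingers gripping the foot just above the clamp ring still overlap it in height once lifted to the mark: turning the hand clockwise pushes it closed.
- bento_low: Black lunch box with a white paper band, 155 x 205 x 47 mm, about 0.45 kg, on the table; another stands on it. Origin under its centre. Leave alone.
- bento_high: The second lunch box, on top of the first. Origin under its centre. Leave alone.
- tape: Grey desk tape dispenser with a roll, 55 x 150 x 107 mm. Origin under its centre. Leave alone.
- spare_foot: A spare black rubber foot, 28 mm diameter, 36 mm tall, standing on the table. Origin under its centre. Leave alone.

How it is judged:
By the outcome, as a careful person would: the job done as asked, in the order asked, and still so for the second after the job is handed in, while the arm keeps its last pose, push and grip.
It also fails if it takes over 35 s, if anything falls off the work surface, if the arm or the gripper's body presses on something with over 40 N, if the wrist force passes 120 N, or if a joint passes its speed limit or range.

### The arm

A 7-joint arm with a two-finger parallel gripper is mounted at the origin on the work surface. World frame = base frame: x ahead of the robot, y to its left, z up, the work surface at z = 0. Lengths are in m, angles in rad, forces in N, time in s.
With the tool pointing down it reaches from about 0.4 to 0.875 m from the base axis. Payload 6.5 kg.
Tool frame: the origin (TCP) lies on the centre line of the jaws, within the pads' length; the fingertips stand 11 mm ahead of it and the grasp point (between the pads) lies 8 mm behind it (env.tips_ahead is the distance from the TCP to the fingertips, in m); z points along the fingers, y is the line along which they close (so a half turn about z gives the same grasp; the last joint's range is limited). The gripper opens to 85 mm and grips with 20 to 120 N. Pads are 22 mm wide; open, the fingers measure 114 mm over their backs; the gripper's body (76 mm by 85 mm) begins 54 mm behind the grasp point. The pads swing forward as they close: fully open they stand 13 mm farther back than shut.
Start: joints at [-1.279, 0.536, -0.004, 1.538, 0.003, 1.067, -0.071], TCP at [0.228, 0.609, 0.242] pointing down, gripper open.
Joint ranges: [-2.7, 2.7], [-0.37, 2.16], [-1.27, 1.26], [0.24, 2.4], [-1.31, 4.45], [0.19, 1.91], [-2.76, 2.76]. Speed limits (rad/s): [2.39, 2.39, 3.14, 3.14, 3.14, 3.14, 3.14].

### API

Orientations are given as a unit quaternion [x, y, z, w].
In Python, from rig import env, grab_frame gives the robot as it stands.
- The arm moves only by the tool move_arm, never from a script. Its argument "motion" is text: rows parted by semicolons, each of 5 numbers parted by spaces: the shift along the tool's x, y, z in units of 80 cm (1.0 is 80 cm), then the turn about the tool's z in units of 2 pi rad (1.0 is 2 pi rad), then the closure, from 0 (fully open) to 1 (shut). In form: tx ty tz yaw jaw; .... A call has 1 to 12 rows; each row is the pose to reach, as a shift and turn from the pose commanded when the call began, along the tool's axes at that moment, turning the shorter way round; what a row does not reach only later rows make up. A row lasts 1/10 s, in which the tool goes at most 50 mm and 8.59 degrees, less where a joint would pass 70% of its speed; a pose out of reach is approached as far as the arm can. A call with a number of a shift or a turn outside -1 to 1 is refused whole. A call with a gripper value outside its range is refused whole. The fingers move at their own pace and stop on an object; the grip force is fixed at half the most. Time passes only in rows, so rows that repeat a pose let the fingers close. It gives the time, the measured TCP pose, the force, the opening and the grip force at its end, in the units of the state.
- env.get_obs(): the state, without advancing time (a new reading comes with each control period).
- grab_frame(name): name is "scene" or "top"; returns a dict with "color" (480x640x3 uint8, blue, green, red), "range_z" (480x640 float32, m along the optical axis (not along the pixel's ray), 0 where there is no reading), "intrinsics" (3x3 intrinsics, pixels), "xyz" and "attitude" of the camera in the world. Camera axes: x right, y down, z forward; pixel columns grow to the right and rows downward; lengths in m; the calibration is good to about 2 mm. A picture is of the moment at which its call begins.
- env.job_done(): hands the job in; it is judged then, once.
The state is a dict: "time": time; "qpos": joint angles; "dq": joint speeds; "joint_torque": joint torques, N m; "eef_pos": TCP position; "tool_rot": TCP orientation; "force": force on the tool from outside, world axes, zero at the start; "wrist_torque": the same for the moment, N m; "gripper_width": finger opening in m; "finger_force": force on a finger pad.
Only numpy, scipy, OpenCV 4.12 (cv2) and the standard library are available. Lean on these libraries where they do the work, as an engineer would, in place of code of your own. Each camera call takes 0.05 s, during which the arm holds its last target. There are 200 camera calls.

## Working session

There is one attempt and no reset: what is moved stays moved. The work goes in short steps, Python scripts to look and compute and a tool call to move; the robot and the scene stay as the last step left them, time stands still between calls to the robot, and variables do not carry over. Pictures are saved under pics/ and viewed, at most 10 in all, crops included, and the job is handed in when it is done.

Besides the shell and the picture viewer there is one more tool, called as name(argument=value, ...), one argument or row to a line, values as JSON. move_arm: Moves the arm, as the interface text tells. Its arguments: {"type":"object","properties":{"motion":{"type":"string"}},"required":["motion"]}

```bash
mkdir -p pics; cat > h.py <<'E'
import numpy as np, cv2
from rig import env, grab_frame
from scipy.spatial.transform import Rotation as R
def cloud(f):
    K=np.array(f["intrinsics"]);z=f["range_z"];v,u=np.mgrid[:480,:640]
    p=np.stack([(u-K[0,2])/K[0,0]*z,(v-K[1,2])/K[1,1]*z,z],-1)
    a=np.array(f["attitude"]); M=a if a.shape==(3,3) else R.from_quat(a).as_matrix()
    w=p@M.T+np.array(f["xyz"]); w[z==0]=np.nan
    return w
E
python3 - <<'E'
from h import *
for n in("scene","top"):
    f=grab_frame(n);cv2.imwrite(f"pics/{n}0.png",f["color"]);print(n,f["xyz"],f["attitude"],f["intrinsics"])
    np.savez(f"pics/{n}0.npz",w=cloud(f),c=f["color"])
o=env.get_obs();print(o["eef_pos"],o["tool_rot"],o["gripper_width"],o["time"],env.tips_ahead)
E
```

```text
scene [ 0.87346609 -0.69849041  0.86397638] [ 0.88168755  0.23332623 -0.10359597 -0.3968045 ] [[485.11593672   0.         320.84344904]
 [  0.         485.11593672 239.64382841]
 [  0.           0.           1.        ]]
top [0.31238433 0.03502412 1.39715438] [-0.69878463  0.71281259 -0.04468083  0.04002342] [[549.06233709   0.         328.10611825]
 [  0.         549.06233709 234.54780623]
 [  0.           0.           1.        ]]
[0.22750515 0.60832    0.24151317] [ 1.77919025e-01  9.84044839e-01 -7.56578781e-04 -6.25037764e-05] 0.08572681288211358 0.1 0.011
```

View pics/top0.png

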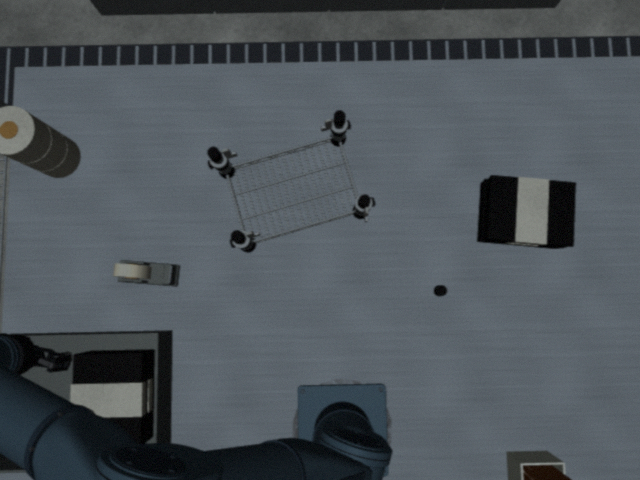

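View pics/scene0.png

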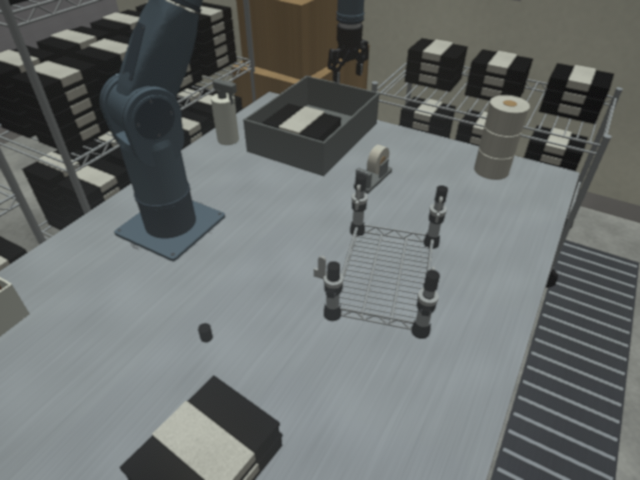

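The top view shows the rack, with legs near (215,155), (338,118), (240,240) and the loose leg at about (365,205). In the scene view the loose leg is near (333,270), with its open lever at (320,267) pointing toward the robot.

```bash
python3 - <<'E'
from h import *
t=np.load("pics/top0.npz");w,c=t["w"],t["c"]
s=np.load("pics/scene0.npz");ws,cs=s["w"],s["c"]
for n,(u,v),ww,cc in [("loose",(365,203),w,c),("a",(340,118),w,c),("b",(215,155),w,c),("d",(238,240),w,c),("looseS",(333,275),ws,cs)]:
    p=ww[v-35:v+35,u-35:u+35].reshape(-1,3);col=cc[v-35:v+35,u-35:u+35].reshape(-1,3).max(1)
    zt=np.nanmax(p[:,2]);print(n,"zmax",zt.round(3))
    for lo,hi in [(.147,.153),(.153,.163),(.163,.171),(.171,.18),(.18,.19)]:
        m=(p[:,2]>lo)&(p[:,2]<hi)
        for nm,k in(("dark",m&(col<70)),("light",m&(col>=70))):
            if k.sum()>2:print(lo,nm,k.sum(),np.median(p[k],0).round(4),p[k].min(0).round(4),p[k].max(0).round(4))
for n,im,(u,v) in(("t",c,(365,203)),("s",cs,(333,280))):
    cv2.imwrite(f"pics/z{n}.png",cv2.resize(im[v-30:v+40,u-35:u+35],None,fx=6,fy=6,interpolation=cv2.INTER_CUBIC))
a=cv2.imread("pics/zt.png");b=cv2.imread("pics/zs.png")
cv2.imwrite("pics/z.png",cv2.resize(np.hstack([a,b]),(800,400)))
E
```

```text
loose zmax 0.179
0.147 dark 9 [ 0.5276 -0.0563  0.1508] [ 0.511  -0.0678  0.1473] [ 0.5362 -0.0473  0.1524]
0.153 dark 107 [ 0.5392 -0.0587  0.1586] [ 0.5053 -0.0723  0.1531] [ 0.554  -0.0468  0.1628]
0.153 light 9 [ 0.5391 -0.068   0.1578] [ 0.5144 -0.0724  0.1537] [ 0.5534 -0.0565  0.1607]
0.163 dark 8 [ 0.5419 -0.0622  0.1639] [ 0.5056 -0.0673  0.1636] [ 0.5501 -0.0582  0.1679]
0.163 light 6 [ 0.5159 -0.0627  0.1665] [ 0.5061 -0.0662  0.1642] [ 0.5214 -0.0596  0.1709]
0.171 light 15 [ 0.5131 -0.0634  0.1736] [ 0.5071 -0.066   0.1711] [ 0.5209 -0.0608  0.1789]
a zmax 0.189
0.147 dark 21 [0.7227 0.0038 0.1508] [ 0.7188 -0.0173  0.1472] [0.7272 0.025  0.1528]
0.147 light 3 [ 0.7282 -0.0198  0.1483] [ 0.7231 -0.0199  0.1472] [ 0.731  -0.0173  0.1491]
0.153 dark 21 [ 7.225e-01 -7.000e-04  1.581e-01] [ 0.719  -0.017   0.1533] [0.7292 0.0273 0.1626]
0.163 dark 21 [0.7219 0.0041 0.1668] [ 0.7197 -0.0167  0.1631] [0.7266 0.025  0.1706]
0.163 light 5 [0.7255 0.025  0.1682] [0.7229 0.0133 0.1661] [0.7286 0.0273 0.1709]
0.171 dark 39 [ 0.7277 -0.0049  0.1786] [ 0.7185 -0.0189  0.172 ] [0.7469
[... 1508 characters left out ...]
0.4639 0.1981 0.1713] [0.471  0.2189 0.1772]
0.18 dark 103 [0.4592 0.2283 0.183 ] [0.4474 0.2152 0.1801] [0.4729 0.242  0.1884]
looseS zmax 0.175
0.147 dark 25 [ 0.5498 -0.0722  0.1509] [ 0.5369 -0.0756  0.1473] [ 0.5568 -0.064   0.1529]
0.147 light 20 [ 0.5188 -0.0671  0.1503] [ 0.5105 -0.0724  0.1471] [ 0.5549 -0.0571  0.1529]
0.153 dark 83 [ 0.5453 -0.0641  0.1571] [ 0.5345 -0.0754  0.1534] [ 0.5556 -0.0514  0.1597]
0.153 light 52 [ 0.5297 -0.0639  0.1571] [ 0.5099 -0.0723  0.1531] [ 0.5561 -0.0487  0.1627]
0.163 light 27 [ 0.5191 -0.0665  0.1673] [ 0.5099 -0.0701  0.1632] [ 0.5253 -0.0577  0.171 ]
0.171 light 9 [ 0.5155 -0.0665  0.1726] [ 0.5117 -0.0722  0.1711] [ 0.5218 -0.0653  0.1745]
```

View pics/z.png

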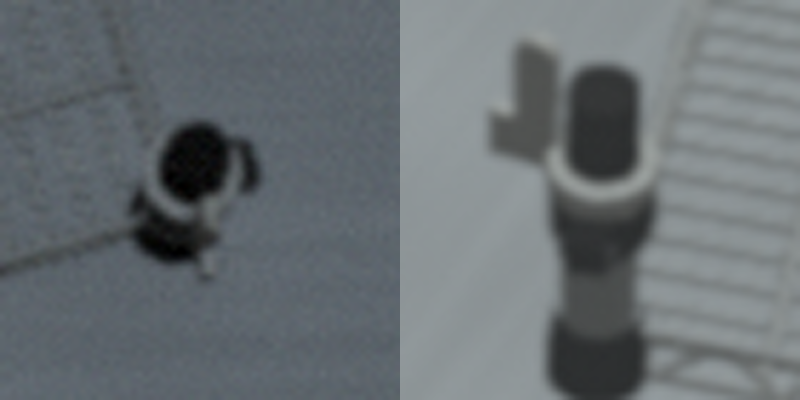

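Both views agree: the leg axis is at about (0.541,-0.060), the rack yaw is 0.274 and the lever angle is about 1.45. The blade points at about 190° in world. The present hand yaw puts a finger at 249.5°, about 60° behind the lever, so I'll keep it and travel over.

move_arm(
  motion="-0.013 -0.013 -0.01 0 0; -0.04 -0.039 -0.02 0 0; -0.073 -0.071 -0.035 0 0; -0.112 -0.11 -0.035 0 0; -0.155 -0.151 -0.035 0 0; -0.198 -0.194 -0.035 0 0; -0.241 -0.235 -0.035 0 0; -0.284 -0.277 -0.035 0 0; -0.327 -0.319 -0.035 0 0; -0.37 -0.361 -0.035 0 0; -0.41 -0.4 -0.035 0 0; -0.44 -0.43 -0.035 0 0",
)

```text
time: 1.3
eef_pos: [0.4375, 0.1593, 0.2709]
tool_rot: [0.18, 0.984, 0.0, 0.0]
force: [0.1, 0.4, 0.9]
gripper_width: 0.085
finger_force: 0.0
```

move_arm(
  motion="-0.035 -0.035 0 0 0; -0.075 -0.073 0 0 0; -0.115 -0.112 0 0 0; -0.15 -0.146 0 0 0; -0.18 -0.175 0 0 0; -0.203 -0.198 0 0 0; -0.215 -0.21 0 0 0; -0.221 -0.215 0 0 0; -0.221 -0.215 0 0 0; -0.221 -0.215 0 0 0; -0.221 -0.215 0 0 0",
)

```text
time: 2.4
eef_pos: [0.5419, -0.0582, 0.2703]
tool_rot: [0.177, 0.984, 0.0, -0.0]
force: [-0.7, 0.1, -0.5]
gripper_width: 0.0856
finger_force: 0.0
```

```bash
python3 - <<'E'
from h import *
o=env.get_obs();print(o["time"],o["eef_pos"],R.from_quat(o["tool_rot"]).as_matrix().round(3),o["qpos"],o["force"])
f=grab_frame("scene");w=cloud(f);u,v=333,265
cv2.imwrite("pics/s1.png",cv2.resize(f["color"][150:330,230:450],None,fx=3,fy=3,interpolation=cv2.INTER_CUBIC))
# fingertips: points near tcp
p=w.reshape(-1,3);e=o["eef_pos"]
k=(np.hypot(p[:,0]-e[0],p[:,1]-e[1])<.07)&(p[:,2]>.2)&(p[:,2]<.36)
q=p[k];print(len(q),q.min(0),q.max(0))
for s in(-1,1):
    m=((q-e)[:,:2]@np.array([.35,.937])*s>.03)&(q[:,2]<.30)
    print(s,m.sum(),q[m].min(0).round(4) if m.any() else'',np.median(q[m],0).round(4) if m.any() else '')
E
```

```text
2.4 [ 0.54192233 -0.05818057  0.27027132] [[-0.937  0.348 -0.   ]
 [ 0.348  0.937  0.001]
 [ 0.001  0.001 -1.   ]] [-0.25718131  0.33605968  0.3547763   1.8058643  -0.13534555  1.02369638
  1.36519706] [-0.69282216  0.10723304 -0.513112  ]
1212 [ 0.5092296  -0.12718902  0.26895961] [0.57934882 0.00825468 0.3599817 ]
-1 116 [ 0.5147 -0.1169  0.269 ] [ 0.5297 -0.1101  0.2885]
1 125 [ 0.5459 -0.0244  0.2707] [ 0.5603 -0.0197  0.2865]
```

View pics/s1.png

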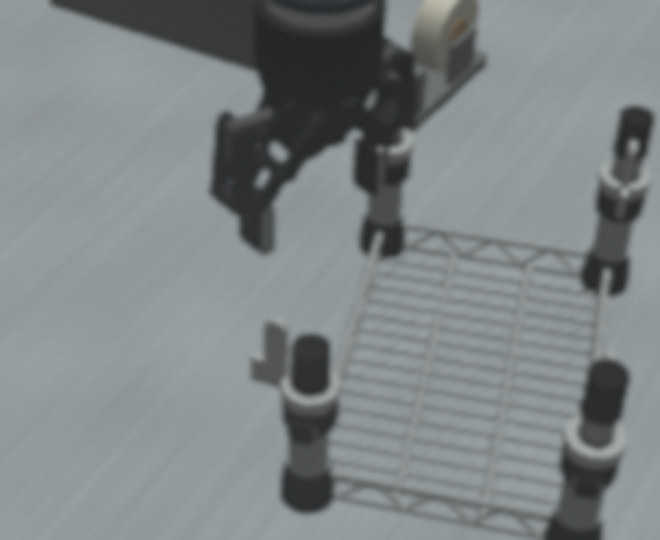

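The hand is centred over the loose leg, seen at (310,370) in the crop, and the lever at (268,355) lies clear of the finger line. The open tips are at TCP level. I'll descend to TCP z 0.140 and close.

move_arm(
  motion="-0.001 -0.002 0.02 0 0; -0.001 -0.002 0.055 0 0; -0.001 -0.002 0.09 0 0; -0.001 -0.002 0.12 0 0; -0.001 -0.002 0.142 0 0; -0.001 -0.002 0.155 0 0; -0.001 -0.002 0.163 0 0; -0.001 -0.002 0.163 0 0; -0.001 -0.002 0.163 0 0",
)

```text
time: 3.35
eef_pos: [0.543, -0.0614, 0.1406]
tool_rot: [0.178, 0.984, 0.0, 0.001]
force: [0.2, 0.2, 0.3]
gripper_width: 0.0856
finger_force: 0.0
```

move_arm(
  motion="0 0 0 0 0.3; 0 0 0 0 0.5; 0 0 0 0 0.6; 0 0 0 0 0.7; 0 0 0 0 0.8; 0 0 0 0 0.8; 0 0 0 0 0.8; 0 0 0 0 0.8; 0 0 0 0 0.8; 0 0 0 0 0.8",
)

```text
time: 4.35
eef_pos: [0.5436, -0.0594, 0.1407]
tool_rot: [0.177, 0.984, 0.001, 0.001]
force: [-0.2, 4.2, 4.8]
gripper_width: 0.0264
finger_force: 58.7
```

```bash
python3 - <<'E'
from h import *
o=env.get_obs();print(o["time"],o["eef_pos"],o["force"],o["wrist_torque"])
f=grab_frame("scene")
cv2.imwrite("pics/s2.png",cv2.resize(f["color"][200:350,260:410],None,fx=4,fy=4,interpolation=cv2.INTER_CUBIC))
E
```

```text
4.35 [ 0.54359651 -0.0594077   0.14071858] [-0.24958233  4.24264709  4.77387083] [ 0.98319993 -0.05056722 -0.02159929]
```

View pics/s2.png

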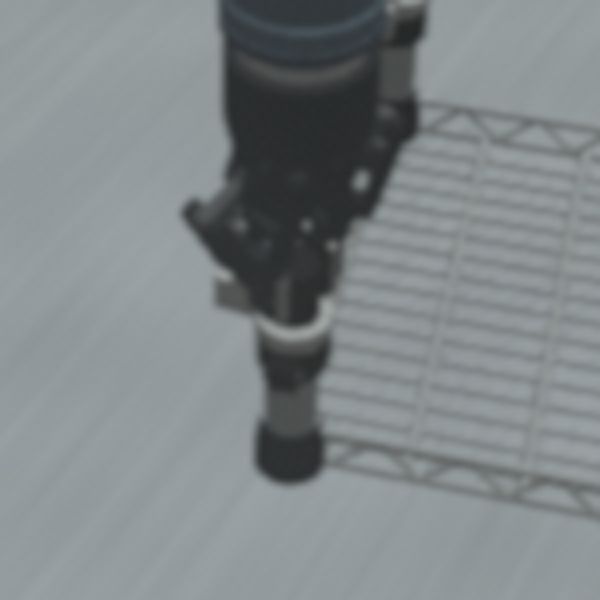

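The foot is gripped, with 26 mm opening and the tips just above the ring. Next I'll draw it up about 25 mm.

move_arm(
  motion="0 0 -0.005 0 0.8; 0 0 -0.011 0 0.8; 0 0 -0.018 0 0.8; 0 0 -0.025 0 0.8; 0 0 -0.031 0 0.8; 0 0 -0.031 0 0.8; 0 0 -0.031 0 0.8; 0 0 -0.031 0 0.8",
)

```text
time: 5.2
eef_pos: [0.5436, -0.0594, 0.1648]
tool_rot: [0.177, 0.984, 0.001, 0.001]
force: [3.6, 4.9, -3.3]
gripper_width: 0.0263
finger_force: 59.2
```

```bash
python3 - <<'E'
from h import *
o=env.get_obs();print(o["time"],o["eef_pos"],o["force"],o["wrist_torque"])
f=grab_frame("scene")
cv2.imwrite("pics/s3.png",cv2.resize(f["color"][245:305,300:360],None,fx=10,fy=10,interpolation=cv2.INTER_CUBIC))
E
```

```text
5.2 [ 0.54357054 -0.05942108  0.16480904] [ 3.58330184  4.85896974 -3.26295182] [ 0.88895453 -0.69491489 -0.04572227]
```

View pics/s3.png

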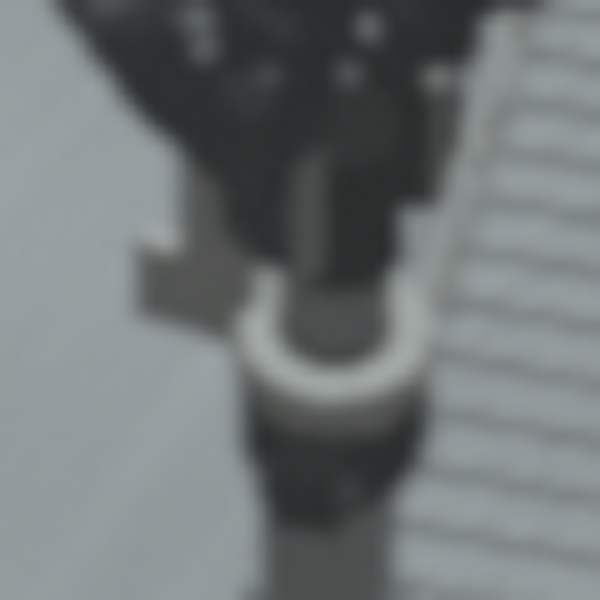

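The tube now shows between the foot and the ring at about (330,320), with a hint of the line at its bottom. I'll check the brightness profile against a set leg.

```bash
python3 - <<'E'
from h import *
f=grab_frame("scene");g=cv2.cvtColor(f["color"],cv2.COLOR_BGR2GRAY)
print("loose cols331-335 rows 268-288",g[268:289,331:336].mean(1).round().astype(int))
print("right leg",[(r,int(x)) for r,x in zip(range(284,306),g[284:306,428:431].mean(1).round())])
E
```

```text
loose cols331-335 rows 268-288 [ 56  56  56  55  53  56  68  76  78  78  78  74  78 111 149 161 145 112
  88  78  66]
right leg [(284, 45), (285, 45), (286, 45), (287, 44), (288, 45), (289, 45), (290, 49), (291, 60), (292, 71), (293, 77), (294, 78), (295, 78), (296, 77), (297, 72), (298, 80), (299, 117), (300, 149), (301, 156), (302, 134), (303, 103), (304, 85), (305, 76)]
```

It matches the set leg to within about 1 mm, so I'll raise it a hair and start the clockwise turn (+yaw).

move_arm(
  motion="0 0 -0.001 0 0.8; 0 0 -0.001 0.008 0.8; 0 0 -0.001 0.018 0.8; 0 0 -0.001 0.03 0.8; 0 0 -0.001 0.042 0.8; 0 0 -0.001 0.054 0.8; 0 0 -0.001 0.066 0.8; 0 0 -0.001 0.078 0.8; 0 0 -0.001 0.09 0.8; 0 0 -0.001 0.1 0.8; 0 0 -0.001 0.1 0.8",
)

```text
time: 6.4
eef_pos: [0.5431, -0.06, 0.1655]
tool_rot: [0.473, 0.881, 0.001, 0.0]
force: [2.9, 2.8, -3.4]
gripper_width: 0.0266
finger_force: 59.7
```

```bash
python3 - <<'E'
from h import *
o=env.get_obs();M=R.from_quat(o["tool_rot"]).as_matrix();print(o["time"],o["eef_pos"],o["force"],o["wrist_torque"],np.degrees(np.arctan2(-M[1,1],-M[0,1]))%360,o["qpos"])
f=grab_frame("scene")
cv2.imwrite("pics/s4.png",cv2.resize(f["color"][230:310,290:370],None,fx=7,fy=7,interpolation=cv2.INTER_CUBIC))
E
```

```text
6.4 [ 0.54310983 -0.06002435  0.16545278] [ 2.86565961  2.83784444 -3.40559377] [ 0.78521261 -0.68834166  0.06500458] 213.55293826529882 [-0.33577362  0.49700851  0.47576188  1.90211994 -0.30693586  0.81314904
  0.88935498]
```

View pics/s4.png

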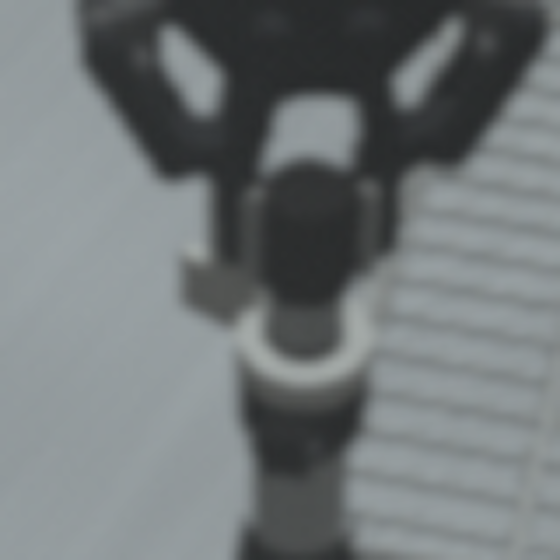

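The foot is held between the pads at about (305,230), and the lever at (215,280) is being carried along behind the left finger. I'll keep turning.

move_arm(
  motion="0 0 0 0.01 0.8; 0 0 0 0.022 0.8; 0 0 0 0.034 0.8; 0 0 0 0.046 0.8; 0 0 0 0.058 0.8; 0 0 0 0.07 0.8; 0 0 0 0.084 0.8; 0 0 0 0.098 0.8; 0 0 0 0.112 0.8; 0 0 0 0.126 0.8; 0 0 0 0.14 0.8; 0 0 0 0.14 0.8",
)

```text
time: 7.65
eef_pos: [0.5422, -0.0602, 0.1652]
tool_rot: [0.803, 0.596, -0.0, -0.001]
force: [0.8, 4.8, -1.9]
gripper_width: 0.0266
finger_force: 60.2
```

```bash
cat > m.py <<'E'
from h import *
o=env.get_obs();M=R.from_quat(o["tool_rot"]).as_matrix();print(o["time"],o["eef_pos"],o["force"],o["wrist_torque"],np.degrees(np.arctan2(-M[1,1],-M[0,1]))%360,o["qpos"][6])
f=grab_frame("top");w=cloud(f);c=f["color"].max(2)
np.savez("pics/last.npz",w=w,c=f["color"])
f=grab_frame("scene");w2=cloud(f);c2=f["color"]
p=w2.reshape(-1,3)-np.array([.542,-.060,0]);r=np.hypot(p[:,0],p[:,1])
k=(r>.025)&(r<.05)&(p[:,2]>.118)&(p[:,2]<.14)
print("scene low lever az",k.sum(),np.degrees(np.arctan2(p[k,1],p[k,0])).round()%360)
E
python3 m.py
```

```text
7.65 [ 0.54215631 -0.06018663  0.16524459] [ 0.84185364  4.81736934 -1.92717881] [ 1.09336058 -0.21214649  0.00284541] 163.2026287877725 0.15843608572665585
scene low lever az 0 []
```

move_arm(
  motion="0 0 0 0.008 0.8; 0 0 0 0.016 0.8; 0 0 0 0.024 0.8; 0 0 0 0.029 0.8; 0 0 0 0.029 0.8; 0 0 0 0.029 0.8",
)

```text
time: 8.35
eef_pos: [0.5419, -0.0602, 0.1652]
tool_rot: [0.853, 0.522, -0.0, -0.001]
force: [0.1, 6.7, -1.0]
gripper_width: 0.0265
finger_force: 60.6
```

```bash
python3 m.py; python3 - <<'E'
from h import *
a=np.load("pics/last.npz")["c"][170:240,330:400]
b=grab_frame("scene")["color"][230:310,290:370]
cv2.imwrite("pics/s5.png",np.hstack([cv2.resize(x,(400,400),interpolation=cv2.INTER_CUBIC) for x in(a,b)]))
E
```

```text
8.35 [ 0.54193618 -0.06015349  0.16523765] [ 0.05442716  6.65123947 -0.96740509] [ 1.07984787 -0.06720162  0.09732018] 152.93517546380946 0.011464977110153828
scene low lever az 0 []
```

View pics/s5.png

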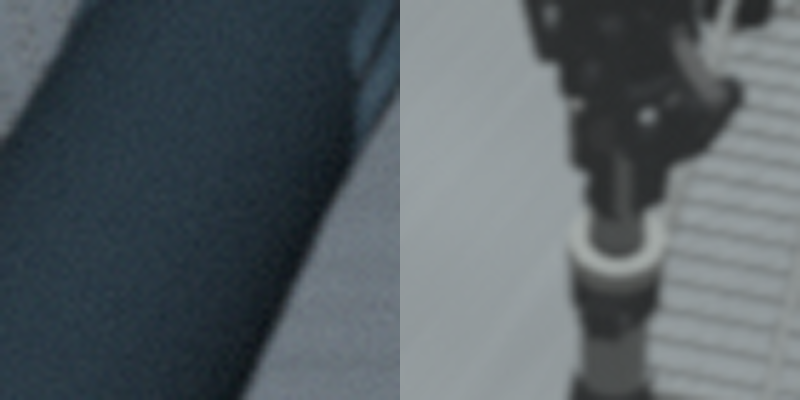

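The arm hides the lever in the top view and the hand hides it in the scene view; the tube is still drawn out. I'll feel for the stop in small turns.

move_arm(
  motion="0 0 0 0.005 0.8; 0 0 0 0.005 0.8; 0 0 0 0.005 0.8",
)

```text
time: 8.8
eef_pos: [0.5419, -0.0601, 0.1652]
tool_rot: [0.861, 0.509, -0.0, -0.001]
force: [-1.4, 5.8, -0.2]
gripper_width: 0.0261
finger_force: 60.8
```

```bash
python3 m.py
```

```text
8.8 [ 0.54191778 -0.06009984  0.16524321] [-1.37833119  5.79569665 -0.16022296] [1.03840442 0.00137699 0.08577565] 151.14334574559373 -0.014193651235215456
scene low lever az 0 []
```

move_arm(
  motion="0 0 0 0.005 0.8; 0 0 0 0.005 0.8; 0 0 0 0.005 0.8",
)

```text
time: 9.2
eef_pos: [0.5418, -0.0601, 0.1652]
tool_rot: [0.869, 0.495, -0.0, -0.001]
force: [-1.1, 6.6, -0.4]
gripper_width: 0.0265
finger_force: 60.9
```

```bash
python3 m.py
```

```text
9.2 [ 0.54181176 -0.06008443  0.16523605] [-1.10463528  6.57506291 -0.42242409] [0.99920124 0.03725746 0.1047036 ] 149.34205898886177 -0.03989085460335343
scene low lever az 0 []
```

move_arm(
  motion="0 0 0 0.005 0.8; 0 0 0 0.01 0.8; 0 0 0 0.01 0.8; 0 0 0 0.01 0.8",
)

```text
time: 9.7
eef_pos: [0.5417, -0.0601, 0.1652]
tool_rot: [0.884, 0.468, -0.0, -0.001]
force: [-1.2, 5.3, 0.4]
gripper_width: 0.0268
finger_force: 61.3
```

```bash
python3 m.py
```

```text
9.7 [ 0.54172717 -0.06005492  0.1652186 ] [-1.19002368  5.32784285  0.39136143] [1.05424211 0.13925956 0.12899614] 145.7469263802971 -0.09121951637380306
scene low lever az 0 []
```

move_arm(
  motion="0 0 0 0.005 0.8; 0 0 0 0.008 0.8; 0 0 0 0.008 0.8; 0 0 0 0.008 0.8",
)

```text
time: 10.2
eef_pos: [0.5417, -0.0601, 0.1652]
tool_rot: [0.895, 0.445, -0.0, -0.001]
force: [-2.0, 6.0, 0.9]
gripper_width: 0.0264
finger_force: 61.6
```

```bash
python3 m.py
```

```text
10.2 [ 0.54165955 -0.0600546   0.16524063] [-2.02116253  6.01933374  0.91395516] [1.05351934 0.19958896 0.1171926 ] 142.8678652332544 -0.13221335557902097
scene low lever az 0 []
```

move_arm(
  motion="0 0 0 0.005 0.8; 0 0 0 0.01 0.8; 0 0 0 0.01 0.8; 0 0 0 0.01 0.8",
)

```text
time: 10.7
eef_pos: [0.5415, -0.06, 0.1652]
tool_rot: [0.909, 0.417, -0.001, -0.002]
force: [-2.3, 5.9, 1.0]
gripper_width: 0.0265
finger_force: 64.1
```

```bash
python3 m.py
```

```text
10.7 [ 0.54145392 -0.06004076  0.16524436] [-2.26262905  5.92176831  0.97841138] [1.06434631 0.38749922 0.30206955] 139.30376962219987 -0.18315891076308388
scene low lever az 0 []
```

move_arm(
  motion="0 0 0 0.005 0.8; 0 0 0 0.008 0.8; 0 0 0 0.008 0.8; 0 0 0 0.008 0.8",
)

```text
time: 11.2
eef_pos: [0.5413, -0.06, 0.1653]
tool_rot: [0.919, 0.394, -0.001, -0.002]
force: [-4.1, 5.3, 2.7]
gripper_width: 0.0266
finger_force: 66.5
```

```bash
python3 m.py
```

```text
11.2 [ 0.54134559 -0.06004731  0.16526737] [-4.11645512  5.28065173  2.67270318] [1.02720422 0.57381673 0.51385401] 136.45248970942637 -0.22385105526270527
scene low lever az 0 []
```

Torque about the leg has climbed from 0.12 to 0.51 N m since about 141°, which suggests the stop. A little more to confirm it.

move_arm(
  motion="0 0 0 0.004 0.8; 0 0 0 0.007 0.8; 0 0 0 0.007 0.8; 0 0 0 0.007 0.8; 0 0 0 0.007 0.8",
)

```text
time: 11.8
eef_pos: [0.5412, -0.0601, 0.1653]
tool_rot: [0.927, 0.374, -0.001, -0.002]
force: [-4.4, 5.2, 3.5]
gripper_width: 0.0259
finger_force: 69.0
```

```bash
python3 m.py; python3 - <<'E'
from h import *
f=grab_frame("scene");g=cv2.cvtColor(f["color"],cv2.COLOR_BGR2GRAY)
print(g[264:289,331:336].mean(1).round().astype(int))
cv2.imwrite("pics/s6.png",cv2.resize(f["color"][235:305,300:370],(560,560),interpolation=cv2.INTER_CUBIC))
E
```

```text
11.8 [ 0.54115931 -0.0600539   0.16526184] [-4.39511466  5.22180535  3.5370526 ] [0.98647202 0.65643659 0.65273353] 133.95990743659297 -0.25936617413216884
scene low lever az 0 []
[ 54  55  56  56  57  56  55  56  58  64  72  77  77  77  76  73  78 111
 147 158 143 111  87  78  67]
```

View pics/s6.png

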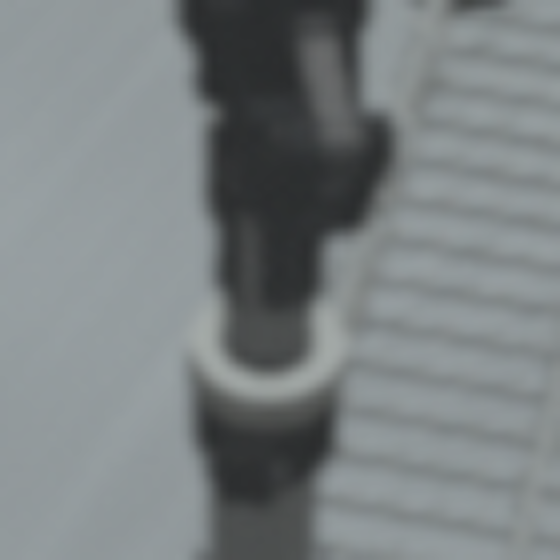

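The tube and line sit level with the ring as before. To be sure the torque is the lever's stop rather than the clamped leg, I'll calibrate the finger-to-lever offset from the earlier s4 picture, using the lever's outer corner at z=134 mm.

```bash
python3 - <<'E'
from h import *
f=grab_frame("scene");K=f["intrinsics"];M=R.from_quat(f["attitude"]).as_matrix();C=np.array(f["xyz"])
def ray(u,v,z):
    d=M@np.linalg.inv(K)@np.array([u,v,1]);return C+d*(z-C[2])/d[2]
def proj(p):
    q=K@(M.T@(np.array(p)-C));return (q[:2]/q[2]).round(1)
for n,u,v in(("start",313.75,269.3),("s3",300+137/10,245+242/10),("s4",290+183/7,230+252/7)):
    p=ray(u,v,.134);d=p[:2]-np.array([.5425,-.061]);print(n,p.round(4),np.hypot(*d).round(4),np.degrees(np.arctan2(d[1],d[0]))%360)
for a in range(165,200,5):
    t=np.radians(a);print(a,proj([.5425+.045*np.cos(t),-.061+.045*np.sin(t),.134]))
E
```

```text
start [ 0.5026 -0.0719  0.134 ] 0.0414 195.262290069878
s3 [ 0.5023 -0.0717  0.134 ] 0.0416 194.90049513908468
s4 [ 0.502  -0.0608  0.134 ] 0.0405 179.67542148617574
165 [317.6 262.3]
170 [316.4 263.2]
175 [315.3 264.2]
180 [314.3 265.3]
185 [313.4 266.5]
190 [312.7 267.7]
195 [312.1 268.9]
```

The picture gives an offset of about 37°, so full closure is expected at a finger angle of about 142°. That is where the torque began to climb, and the hand is now 8° past it. One last small push, then settle.

move_arm(
  motion="0 0 0 0.004 0.8; 0 0 0 0.008 0.8; 0 0 0 0.008 0.8; 0 0 0 0.008 0.8; 0 0 0 0.008 0.8; 0 0 0 0.008 0.8",
)

```text
time: 12.6
eef_pos: [0.541, -0.06, 0.1653]
tool_rot: [0.936, 0.351, -0.001, -0.002]
force: [-3.8, 5.1, 4.5]
gripper_width: 0.0262
finger_force: 72.2
```

```bash
python3 m.py
```

```text
12.6 [ 0.54102129 -0.06002128  0.16527736] [-3.81162834  5.05443953  4.51655935] [0.98346578 0.87377516 0.90021956] 131.11183188032388 -0.2999905723906109
scene low lever az 0 []
```

```bash
python3 -c "
from rig import env
print(env.job_done())"
```

```text
the job is handed in; nothing more can be done
None
```

I handed the job in at about 12.6 s of robot time, with the hand still gripping the leg at its mark and the lever pushed to its closed stop; the hand hid the closed lever from both cameras, so that rests on the turning resistance rising steadily to 0.9 N m just where closure was expected.

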